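# Dock the bottle carrier in the corner stop

## Robot

A 6-joint arm with a two-finger parallel gripper is mounted at the origin on the work surface. World frame = base frame: x ahead of the robot, y to its left, z up, the work surface at z = 0. Lengths are in m, angles in rad, forces in N, time in s.
With the tool pointing down it reaches from about 0.35 to 0.775 m from the base axis. Payload 7.3 kg.
Tool frame: the origin (TCP) lies between the finger pads; the fingertips stand robot.tcp_to_tips ahead of it and the grasp point (between the pads) lies 2 mm behind it (robot.tcp_to_tips is the distance from the TCP to the fingertips, in m); y points along the fingers, x is the direction in which the jaws open and shut, and the axes are right-handed (so a half turn about y gives the same grasp; the last joint's range is limited). The gripper opens to 92 mm and grips with 3 to 60 N. Pads are 19 mm wide; open, the fingers measure 130 mm over their backs; the gripper's body (75 mm by 190 mm) begins 47 mm behind the grasp point.
Start: joints at [-1.342, 0.342, 1.524, -0, 1.275, -0.146], TCP at [0.192, -0.489, 0.244] pointing down, gripper open.
Joint ranges: [-2.53, 2.53], [-0.77, 2.02], [0.04, 2.7], [-1, 4.14], [0.28, 2.66], [-3.11, 3.11]. Speed limits (rad/s): [2.57, 2.57, 3.14, 3.14, 3.14, 3.14].

## Interface

Orientations are given as [roll, pitch, yaw] about the fixed x, y, z axes, in that order (R = Rz(yaw) Ry(pitch) Rx(roll)).
In Python, from cell import status, read_camera, get_calibration, robot gives the robot as it stands.
- The arm moves only by the shell command python3 -m creep 'ROWS' [FORCE]. ROWS is JSON, a list of rows, each an object of numbers: "dx", "dy", "dz": the shift along the tool's x, y, z in m; "rx", "ry", "rz": the turn, a rotation vector about the tool's x, y, z in rad; "gripper": the opening, from 0 (shut) to 1 (fully open). A call has 1 to 20 rows; each row is the pose to reach, as a shift and turn from the pose commanded when the call began, along the tool's axes at that moment; what a row does not reach only later rows make up. A row lasts 1/8 s, in which the tool goes at most 62.5 mm and 10.7 degrees, less where a joint would pass 70% of its speed; a pose out of reach is approached as far as the arm can. A call with a gripper value outside its range is refused whole. The fingers move at their own pace and stop on an object; FORCE is the grip in N (left out, the last holds). Time passes only in rows, so rows that repeat a pose let the fingers close. It gives the time, the measured TCP pose, the force and the opening at its end, in the units of the state.
- status.observe(): the state, without advancing time (a new reading comes with each control period).
- read_camera(name): name is "scene" or "top" or "wrist"; returns (picture, depth): 400x640x3 uint8, red, green, blue; 400x640 float32, m along the optical axis (not along the pixel's ray), 0 where there is no reading.
- get_calibration(name): a dict with "fx", "fy", "cx", "cy" (pixels), "D" ([k1, k2, p1, p2, k3] as OpenCV has them; the pictures are not rectified), "xyz" and "rotation" of the camera in the world; the wrist camera has in their place "mount" (4x4, takes a point from camera to tool coordinates, whose origin is the TCP and whose axes are the tool frame's). Camera axes: x right, y down, z forward; pixel columns grow to the right and rows downward; lengths in m; the calibration is good to about 2 mm. A picture is of the moment at which its call begins: read the wrist's pose just before it. get_calibration takes no time and is no camera call.
- robot.hand_in(): hands the job in, once; it reports no verdict.
The state is a dict: "time": time; "qpos": joint angles; "qvel": joint speeds; "joint_efforts": joint torques, N m; "tool_pos": TCP position; "tool_rot": TCP orientation; "contact_force": force on the tool from outside, world axes, zero at the start; "torque": the same for the moment, N m; "opening": finger opening in m.
Only numpy, scipy, OpenCV 4.12 (cv2) and the standard library are available. Lean on these libraries where they do the work, as an engineer would, in place of code of your own. Each camera call takes 0.05 s, during which the arm holds its last target.

## Task

Push the white bottle carrier across the bench into the L-shaped metal stop, until it sits square and flush in the corner, against both the long rail and the short rail. Push on the outside of the carrier only: do not grip, lift or tip it, do not reach into it or touch its small bottles, and leave the big bottle, the steel beaker and the jar where they stand. Finish with the hand clear.

Things in the scene. Friction and masses are not known exactly. Their poses are not given: they have to be found in the camera images.
- carrier: White plastic open box, loose on the bench: outside 116 mm along its x, 172 mm along its y, 45 mm high, walls 4 mm, 2 x 3 pockets with five small bottles (tops 80 mm above the bench). Origin: centre of its underside, z up. Loaded 0.6 to 0.9 kg, up to about 11 N to slide. It starts about 40 to 80 mm from the long rail and 60 to 150 mm from the short one, turned up to 0.3 rad.
- stop: L-shaped aluminium stop screwed to the bench, rails 8 mm thick, 30 mm high, each with a 4 mm high foot outside. Origin: the inner corner at bench level. Long rail: 320 mm from the corner along -y, inner face at x = 0. Short rail: 98 mm along -x, inner face at y = 0. The docked carrier, axes parallel, has its origin at x = -58, y = -86 mm here: it is pushed to +x and +y.
- vial0: Small amber bottle with a blue cap, loose in a pocket of the carrier, diameter 44 mm, 76 mm high; origin: centre of its underside, 4 mm above the carrier's underside, at x = -28, y = -56 mm in the carrier's frame. Not to be touched.
- vial1: Small amber bottle with a blue cap, loose in a pocket of the carrier, diameter 44 mm, 76 mm high; origin: centre of its underside, 4 mm above the carrier's underside, at x = -28, y = 0 mm in the carrier's frame. Not to be touched.
- vial2: Small amber bottle with a blue cap, loose in a pocket of the carrier, diameter 44 mm, 76 mm high; origin: centre of its underside, 4 mm above the carrier's underside, at x = -28, y = 56 mm in the carrier's frame. Not to be touched.
- vial3: Small amber bottle with a blue cap, loose in a pocket of the carrier, diameter 44 mm, 76 mm high; origin: centre of its underside, 4 mm above the carrier's underside, at x = 28, y = 0 mm in the carrier's frame. Not to be touched.
- vial4: Small amber bottle with a blue cap, loose in a pocket of the carrier, diameter 44 mm, 76 mm high; origin: centre of its underside, 4 mm above the carrier's underside, at x = 28, y = 56 mm in the carrier's frame. Not to be touched.
- big_bottle: Bystander: large amber bottle, diameter 68 mm, 135 mm high, standing on the bench beyond the short rail; origin: centre of its underside.
- beaker: Bystander: open steel beaker, diameter 70 mm at the rim, 80 mm high, standing behind the long rail; origin: centre of its underside.
- jar: Bystander: white jar with a black lid, diameter 60 mm, 60 mm high, standing on the bench to the right of the carrier; origin: centre of its underside.
Mind the look-alikes: they are no part of the job. Of the things that look like the carrier, take the one that is farthest to the robot's right at the start.

How it is judged:
At the end, for the whole second after the job is handed in: The carrier stands flat and still in the corner: within 5 mm of flush with both rails and within 0.04 rad (2.3 degrees) of square to them; the five small bottles stand upright in their pockets and the big bottle, beaker and jar have not moved more than 15 mm (x of carrier in the frame of stop between -0.063 and -0.053 m and y of carrier in the frame of stop between -0.091 and -0.081 m and angle between the x axis of carrier and the x axis of stop, either way round below 0.04 rad and angle between carrier's own z axis and vertical below 0.03 rad and height (world z) of carrier below 0.004 m and linear speed of carrier below 0.01 m/s and horizontal distance between each of vial0, vial1, vial2, vial3, vial4 and carrier below 0.075 m and angle between each of vial0, vial1, vial2, vial3, vial4's own z axis and vertical below 0.15 rad and height (world z) of each of vial0, vial1, vial2, vial3, vial4 below 0.01 m and distance of each of big_bottle, beaker, jar from where it was at the start of the episode below 0.015 m); the robot touches nothing.
It fails at once if the carrier was lifted or tipped (over 10 mm or 0.1 rad) (height (world z) of carrier above 0.01 m or angle between carrier's own z axis and vertical above 0.1 rad).
It fails at once if the hand reached into the carrier or gripped its wall instead of pushing on its outside (x of the grasp point in the frame of carrier between -0.059 and 0.059 m and y of the grasp point in the frame of carrier between -0.087 and 0.087 m and z of the grasp point in the frame of carrier below 0.06 m).
It fails at once if the robot touched a small bottle in the carrier (over 1 N) (contact force between any of the fingers, the arm and vial0 above 1 N or contact force between any of the fingers, the arm and vial1 above 1 N or contact force between any of the fingers, the arm and vial2 above 1 N or contact force between any of the fingers, the arm and vial3 above 1 N or contact force between any of the fingers, the arm and vial4 above 1 N).
It fails at once if a small bottle was lifted out of its pocket (over 15 mm) (z of any of vial0, vial1, vial2, vial3, vial4 in the frame of carrier above 0.019 m).
It fails at once if the big bottle, beaker or jar was moved over 15 mm or tipped (distance of any of big_bottle, beaker, jar from where it was at the start of the episode above 0.015 m or angle between any of big_bottle, beaker, jar's own z axis and vertical above 0.2 rad).
It also fails if it takes over 51 s, if anything falls off the work surface, if the arm or the gripper's body presses on something with over 40 N, if the wrist force passes 120 N, or if a joint passes its speed limit or range.

## Working session

There is one attempt and no reset: what is moved stays moved. The work goes in short steps, Python scripts to look and compute and a shell command to move; the robot and the scene stay as the last step left them, time stands still between calls to the robot, and variables do not carry over. Pictures are saved under pics/ and viewed, and the job is handed in when it is done.

```bash
mkdir -p pics; ls; python3 - <<'E'
from cell import status, read_camera, get_calibration, robot
import cv2,numpy as np
print(status.observe()); print(robot.tcp_to_tips)
for n in("top","scene"):
    p,d=read_camera(n); cv2.imwrite(f"pics/{n}0.png",p[:,:,::-1]); np.savez(f"{n}0.npz",p=p,d=d); print(n,get_calibration(n))
print(get_calibration("wrist"))
E
```

```text
pics
{'time': 0.0, 'qpos': array([-1.34199127e+00,  3.42727208e-01,  1.52503069e+00, -2.67745735e-05,
        1.27538619e+00, -1.46009102e-01]), 'qvel': array([ 0.00097345,  0.00111573,  0.00067197, -0.00097752, -0.00035803,
        0.00084356]), 'joint_efforts': array([ 7.40061532e-04, -4.31245816e+01, -2.44218886e+01,  7.17497477e-02,
        5.57788624e-02, -1.62716506e-04]), 'tool_pos': array([ 0.19212302, -0.48816962,  0.24303784]), 'tool_rot': array([-1.57059594e+00,  1.53865263e-03, -1.19597420e+00]), 'contact_force': array([-0.50818503,  0.45478063, -0.6342744 ]), 'torque': array([ 0.00687276,  0.02690038, -0.03253027]), 'opening': 0.09176857424856437}
0.017
top {'fx': 362.33074900407024, 'fy': 362.33074900407024, 'cx': 319.6164043399054, 'cy': 202.35737746209853, 'D': array([0.0241018, 0.       , 0.       , 0.       , 0.       ]), 'xyz': array([ 0.42516808, -0.07794177,  0.90707983]), 'rotation': array([-2.96594047,  0.00514321, -1.59055209])}
scene {'fx': 381.813654320815, 'fy': 381.813654320815, 'cx': 314.83174898114413, 'cy': 193.1925781463778, 'D': array([-0.08722554,  0.        ,  0.        ,  0.        ,  0.        ]), 'xyz': array([ 0.90422534, -0.45980261,  0.81202082]), 'rotation': array([-2.55604001,  0.00761022,  0.66454306])}
{'fx': 351.5100389745582, 'fy': 351.5100389745582, 'cx': 316.09156027894045, 'cy': 203.44840236792027, 'D': array([-0.07949362,  0.        ,  0.        ,  0.        ,  0.        ]), 'mount': array([[ 9.99999986e-01,  1.64005394e-04,  2.65661824e-05,
        -1.20837230e-05],
       [ 2.30112268e-05, -2.95078681e-01,  9.55472957e-01,
        -1.41100363e-01],
       [ 1.64541833e-04, -9.55472943e-01, -2.95078681e-01,
         7.98566225e-02],
       [ 0.00000000e+00,  0.00000000e+00,  0.00000000e+00,
         1.00000000e+00]])}
```

View pics/top0.png

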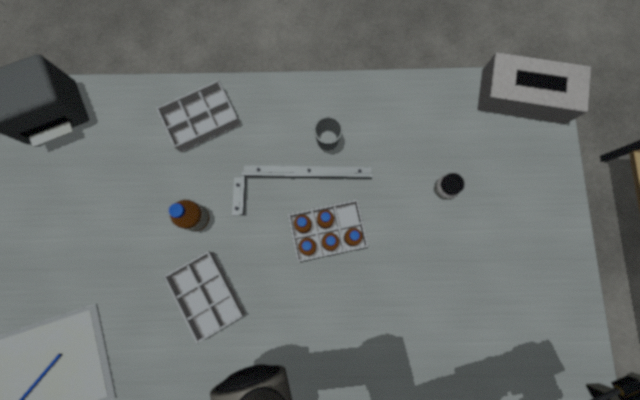

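View pics/scene0.png

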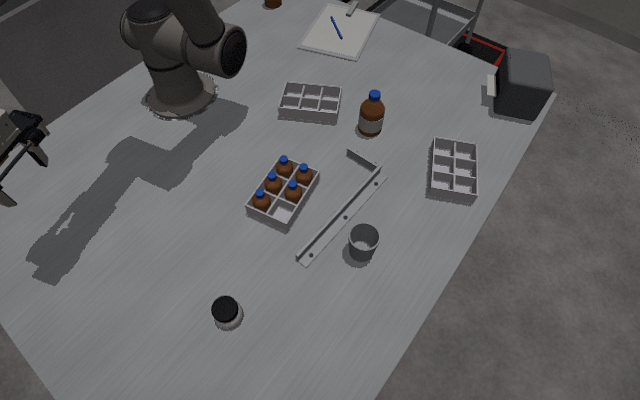

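```bash
cat > h.py <<'E'
import numpy as np,cv2
from scipy.spatial.transform import Rotation as R
from cell import status, read_camera, get_calibration, robot
def ray(cal,px,z,T=None):
    K=np.array([[cal['fx'],0,cal['cx']],[0,cal['fy'],cal['cy']],[0,0,1]])
    u=cv2.undistortPoints(np.array(px,float).reshape(-1,1,2),K,np.array(cal['D'])).reshape(-1,2)
    v=np.c_[u,np.ones(len(u))]
    if T is None: Rm=R.from_euler('xyz',cal['rotation']).as_matrix(); o=np.array(cal['xyz'])
    else: Rm=T[:3,:3];o=T[:3,3]
    w=v@Rm.T
    return o+w*((z-o[2])/w[:,2])[:,None]
def crop(p,x,y,w,h,s,fn):
    cv2.imwrite(fn,cv2.resize(p[y:y+h,x:x+w,::-1],None,fx=s,fy=s,interpolation=cv2.INTER_CUBIC))
E
python3 - <<'E'
from h import *
p=np.load('top0.npz')['p']; crop(p,225,150,160,120,5,'pics/c1.png')
q=np.load('scene0.npz')['p']; crop(q,235,140,160,130,5,'pics/c2.png')
E
```

```text
(no output)
```

View pics/c1.png

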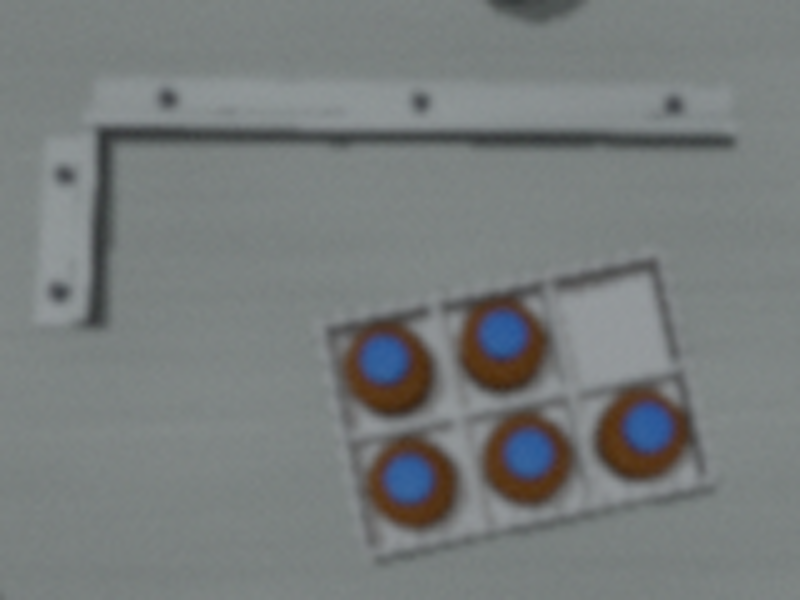

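View pics/c2.png

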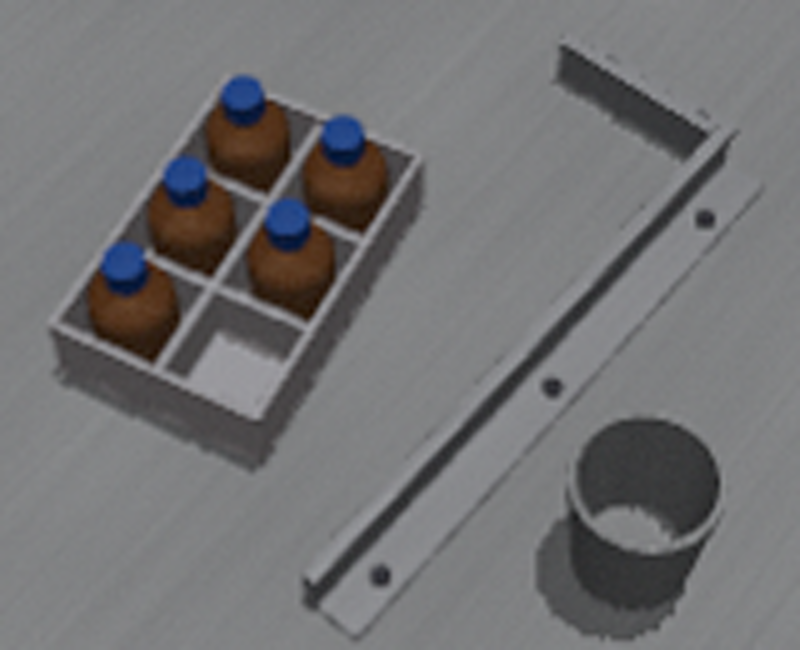

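```bash
cat >> h.py <<'E'
def f(cr,x0,y0,s=5): return (np.array(cr,float)+.5)/s-.5+[x0,y0]
E
python3 - <<'E'
from h import *
np.set_printoptions(precision=4,suppress=True)
t=get_calibration('top');s=get_calibration('scene')
def rep(c):
    print('corners',c[:,:2].tolist()); print('c',c.mean(0))
    a=(c[1]-c[0]+c[2]-c[3]); print('y axis angle vs -y', np.arctan2(a[0],-a[1]), np.linalg.norm(c[1]-c[0]),np.linalg.norm(c[2]-c[1]))
rep(ray(t,f([(325,327),(657,258),(715,488),(375,560)],225,150),.045))
rep(ray(s,f([(422,158),(262,417),(50,325),(225,78)],235,140),.045))
for n,c,o,l in(('top',t,(225,150),[(102,129),(733,137),(88,322)]),('scene',s,(235,140),[(712,138),(304,590),(562,48)])):
    g=ray(c,f(l,*o),.03); print(n,g[:,:2].tolist(), np.linalg.norm(g[1]-g[0]),np.linalg.norm(g[2]-g[0]))
print('jar',ray(t,[(452,184)],.06)); print('bigb',ray(t,[(177,209)],.135)); print('beaker',ray(t,[(328,130)],.08))
E
```

```text
corners [[0.548882716933272, -0.0038318090628919887], [0.5792534934734792, -0.16447225849242997], [0.4683771612233746, -0.18767908826183669], [0.4379928703916741, -0.026765043252066814]]
c [ 0.5086 -0.0957  0.045 ]
y axis angle vs -y 0.18674036578700198 0.16348620143785578 0.11327893891267614
corners [[0.5534077640912505, -0.004516059677830142], [0.586083319559365, -0.16676854170327843], [0.4741787412533002, -0.1907727041072294], [0.4411458812349307, -0.02599447913353492]]
c [ 0.5137 -0.097   0.045 ]
y axis angle vs -y 0.19828415050537712 0.16550999924043336 0.11445013961797271
top [[0.6529290122219802, 0.10799503947317528], [0.6422560293526915, -0.20598509386276953], [0.5559051088278285, 0.11327590744036097]] 0.3141614818735515 0.09716751204144586
scene [[0.6567787812618774, 0.10621674318735852], [0.6513266891002834, -0.21648588364711951], [0.560727546919032, 0.10797010462023549]] 0.3227486803610681 0.09606723632487037
jar [[ 0.6135 -0.3929  0.06  ]]
bigb [[0.5541 0.2307 0.135 ]]
beaker [[ 0.748  -0.1002  0.08  ]]
```

```bash
cat >> h.py <<'E'
def plan(x,y,z,yaw):
    s=status.observe(); Rm=R.from_euler('xyz',s['tool_rot']).as_matrix()
    d=Rm.T@(np.array([x,y,z])-s['tool_pos'])
    Rt=R.from_euler('xyz',[-np.pi/2,0,yaw]).as_matrix()
    print('t',s['time'],'pos',s['tool_pos'].round(4),'rot',s['tool_rot'].round(4),'F',s['contact_force'].round(1),'open',round(s['opening'],4))
    print('d',d.round(4),'r',R.from_matrix(Rm.T@Rt).as_rotvec().round(4))
E
python3 -c "
from h import *
plan(.405,-.09,.12,-1.596)"
python3 -m creep '[{"dx":-0.293,"dy":0.123,"dz":0.344,"ry":0.4},{"dx":-0.293,"dy":0.123,"dz":0.344,"ry":0.4},{"dx":-0.293,"dy":0.123,"dz":0.344,"ry":0.4},{"dx":-0.293,"dy":0.123,"dz":0.344,"ry":0.4},{"dx":-0.293,"dy":0.123,"dz":0.344,"ry":0.4},{"dx":-0.293,"dy":0.123,"dz":0.344,"ry":0.4},{"dx":-0.293,"dy":0.123,"dz":0.344,"ry":0.4},{"dx":-0.293,"dy":0.123,"dz":0.344,"ry":0.4},{"dx":-0.293,"dy":0.123,"dz":0.344,"ry":0.4},{"dx":-0.293,"dy":0.123,"dz":0.344,"ry":0.4}]'
python3 -c "
from h import *
plan(.405,-.09,.041,-1.596)
p,d=read_camera('wrist'); cv2.imwrite('pics/w1.png',p[:,:,::-1])"
```

```text
t 0.1 pos [ 0.1921 -0.4882  0.2431] rot [-1.5706e+00  1.4000e-03 -1.1960e+00] F [-0.1 -0.3 -1. ] open 0.0918
d [-0.2925  0.1236  0.3438] r [ 1.0e-04  4.0e-01 -1.4e-03]
t 0.1 pos [ 0.1921 -0.4882  0.2431] rot [-1.5706e+00  1.4000e-03 -1.1960e+00] F [-0.1 -0.3 -1. ] open 0.0918
d [-0.2924  0.2026  0.3438] r [ 1.0e-04  4.0e-01 -1.4e-03]invalid input at $[0]: expected keys dx, dy, dz, rx, ry, rz, gripper
```

View pics/w1.png

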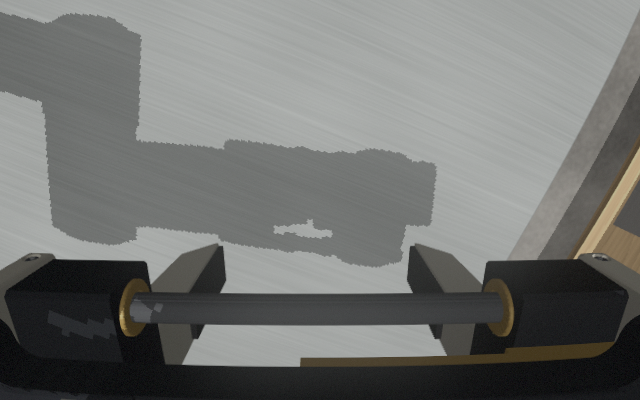

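```bash
python3 -m creep '[{"dx":-0.293,"dy":0.123,"dz":0.344,"rx":0,"ry":0.4,"rz":0,"gripper":1},{"dx":-0.293,"dy":0.123,"dz":0.344,"rx":0,"ry":0.4,"rz":0,"gripper":1},{"dx":-0.293,"dy":0.123,"dz":0.344,"rx":0,"ry":0.4,"rz":0,"gripper":1},{"dx":-0.293,"dy":0.123,"dz":0.344,"rx":0,"ry":0.4,"rz":0,"gripper":1},{"dx":-0.293,"dy":0.123,"dz":0.344,"rx":0,"ry":0.4,"rz":0,"gripper":1},{"dx":-0.293,"dy":0.123,"dz":0.344,"rx":0,"ry":0.4,"rz":0,"gripper":1},{"dx":-0.293,"dy":0.123,"dz":0.344,"rx":0,"ry":0.4,"rz":0,"gripper":1},{"dx":-0.293,"dy":0.123,"dz":0.344,"rx":0,"ry":0.4,"rz":0,"gripper":1},{"dx":-0.293,"dy":0.123,"dz":0.344,"rx":0,"ry":0.4,"rz":0,"gripper":1},{"dx":-0.293,"dy":0.123,"dz":0.344,"rx":0,"ry":0.4,"rz":0,"gripper":1}]'
python3 -c "
from h import *
plan(.405,-.09,.041,-1.596)
p,d=read_camera('wrist'); cv2.imwrite('pics/w2.png',p[:,:,::-1])"
```

```text
time: 1.4
tool_pos: [0.405, -0.0903, 0.1208]
tool_rot: [-1.571, -0.0, -1.596]
contact_force: [0.6, 0.1, 0.0]
opening: 0.0917
t 1.4 pos [ 0.405  -0.0903  0.1208] rot [-1.5709e+00 -3.0000e-04 -1.5955e+00] F [0.6 0.1 0. ] open 0.0917
d [-0.0003  0.0798  0.    ] r [0.0001 0.0005 0.0003]
```

View pics/w2.png

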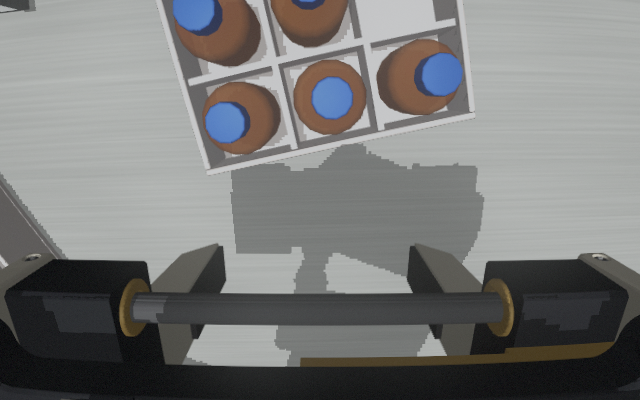

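```bash
cat >> h.py <<'E'
def wray(px,z):
    s=status.observe(); c=get_calibration('wrist'); T=np.eye(4); T[:3,:3]=R.from_euler('xyz',s['tool_rot']).as_matrix(); T[:3,3]=s['tool_pos']
    return ray(c,px,z,T@c['mount'])
E
python3 -c "
from h import *
print(wray([(210,172),(475,117)],.045))"
python3 -m creep '[{"dx":0,"dy":0.06,"dz":0,"rx":0,"ry":0,"rz":0,"gripper":1},{"dx":0,"dy":0.08,"dz":0,"rx":0,"ry":0,"rz":0,"gripper":1},{"dx":0,"dy":0.08,"dz":0.015,"rx":0,"ry":0,"rz":0,"gripper":1},{"dx":0,"dy":0.08,"dz":0.025,"rx":0,"ry":0,"rz":0,"gripper":1},{"dx":0,"dy":0.08,"dz":0.033,"rx":0,"ry":0,"rz":0,"gripper":1},{"dx":0,"dy":0.08,"dz":0.041,"rx":0,"ry":0,"rz":0,"gripper":1},{"dx":0,"dy":0.08,"dz":0.049,"rx":0,"ry":0,"rz":0,"gripper":1}]'
python3 -c "
from h import *
plan(.405,-.09,.041,-1.596)
p,d=read_camera('wrist'); cv2.imwrite('pics/w3.png',p[:,:,::-1])"
```

```text
[[ 0.44039822 -0.02443973  0.045     ]
 [ 0.47074564 -0.18993081  0.045     ]]
time: 2.33
tool_pos: [0.4543, -0.0911, 0.0408]
tool_rot: [-1.571, 0.0, -1.596]
contact_force: [-2.1, 0.2, -0.7]
opening: 0.0915
t 2.325 pos [ 0.4543 -0.0911  0.0408] rot [-1.5711  0.     -1.5959] F [-2.1  0.2 -0.7] open 0.0915
d [ 0.0001 -0.0002 -0.0493] r [ 0.0003  0.0001 -0.    ]
```

View pics/w3.png

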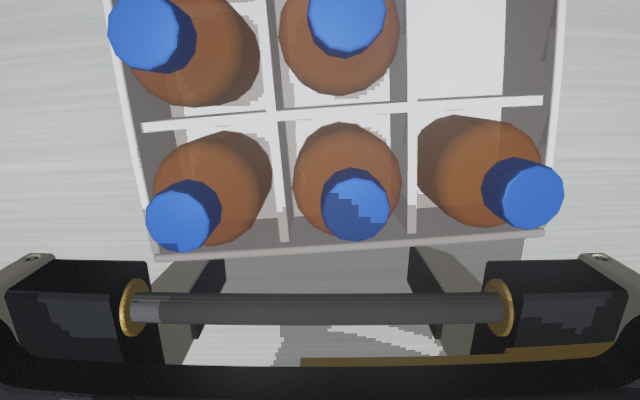

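```bash
python3 -m creep '[{"dx":0,"dy":0,"dz":0.008,"rx":0,"ry":0,"rz":0,"gripper":1},{"dx":0,"dy":0,"dz":0.016,"rx":0,"ry":0,"rz":0,"gripper":1},{"dx":0,"dy":0,"dz":0.024,"rx":0,"ry":0,"rz":0,"gripper":1},{"dx":0,"dy":0,"dz":0.032,"rx":0,"ry":0,"rz":0,"gripper":1},{"dx":0,"dy":0,"dz":0.040,"rx":0,"ry":0,"rz":0,"gripper":1},{"dx":0,"dy":0,"dz":0.048,"rx":0,"ry":0,"rz":0,"gripper":1},{"dx":0,"dy":0,"dz":0.054,"rx":0,"ry":0,"rz":0,"gripper":1},{"dx":0,"dy":0,"dz":0.058,"rx":0,"ry":0,"rz":0,"gripper":1},{"dx":0,"dy":0,"dz":0.058,"rx":0,"ry":0,"rz":0,"gripper":1}]'
python3 - <<'E'
from h import *
plan(.52,-.09,.041,-1.596)
p,d=read_camera('wrist'); cv2.imwrite('pics/w4.png',p[:,:,::-1])
p,d=read_camera('scene'); crop(p,235,100,160,130,5,'pics/s4.png')
p,d=read_camera('top'); crop(p,225,150,160,120,5,'pics/t4.png')
E
```

```text
time: 3.5
tool_pos: [0.5128, -0.0928, 0.0407]
tool_rot: [-1.569, -0.0, -1.596]
contact_force: [-1.3, 0.6, -0.2]
opening: 0.0916
t 3.5 pos [ 0.5128 -0.0928  0.0407] rot [-1.5694e+00 -3.0000e-04 -1.5959e+00] F [-1.3  0.6 -0.2] open 0.0916
d [-0.0029 -0.0003  0.0071] r [-0.0014  0.0001  0.0003]
```

View pics/w4.png

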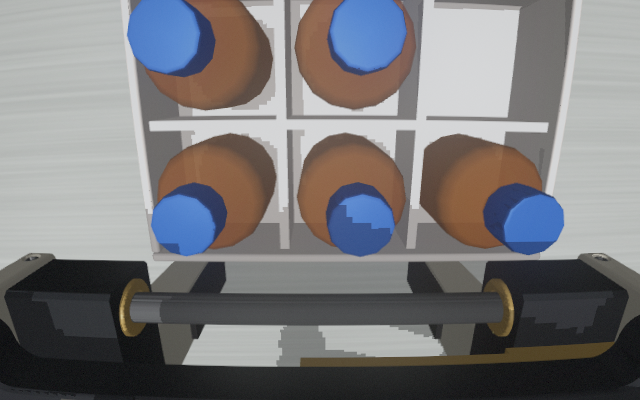

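View pics/s4.png

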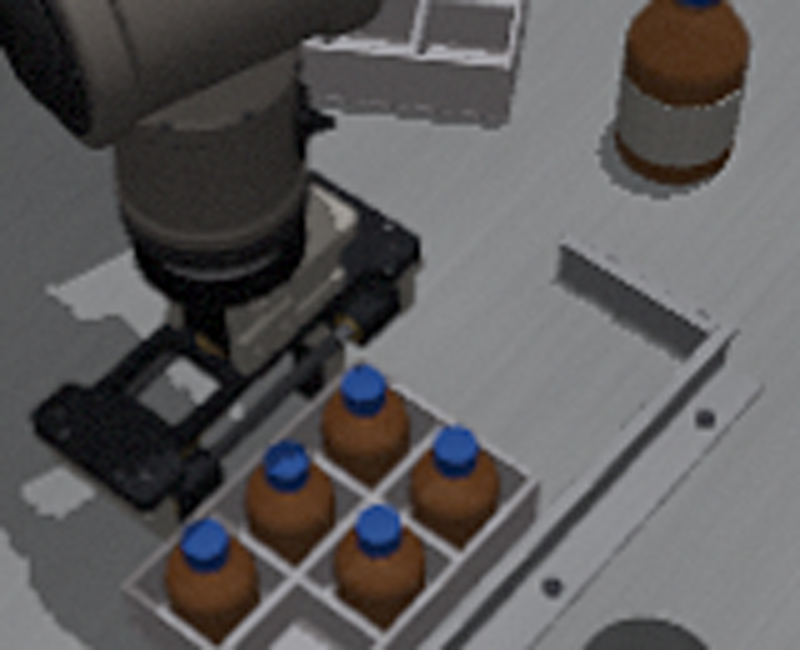

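View pics/t4.png

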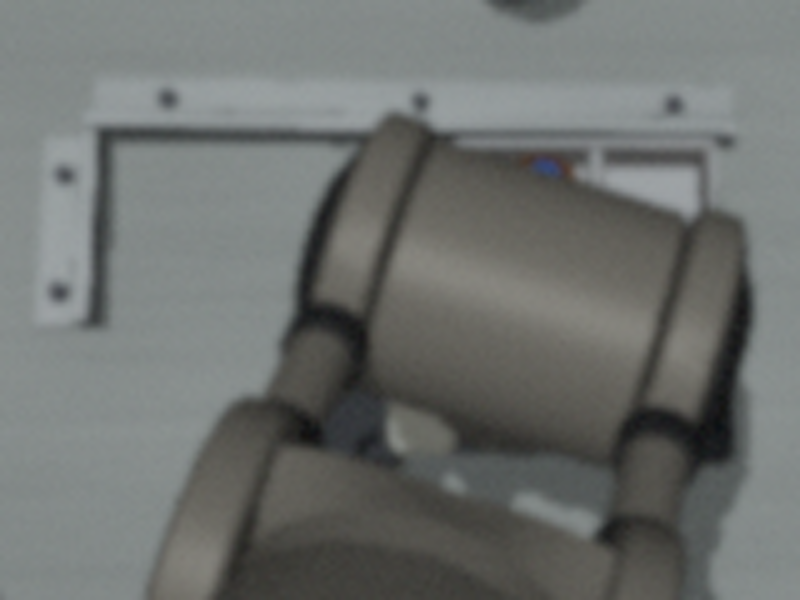

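```bash
python3 - <<'E'
from h import *
print(wray([(155,257),(545,256)],.045))
c=get_calibration('scene'); print(ray(c,f([(540,487),(125,583)],235,100),.045), ray(c,f([(712,338),(470,620)],235,100),.03))
t=get_calibration('top'); print(ray(t,f([(708,150)],225,150),.045))
E
```

```text
[[ 0.52765251 -0.02287526  0.045     ]
 [ 0.5232465  -0.19524657  0.045     ]]
[[ 0.64523441 -0.03086531  0.045     ]
 [ 0.52402017 -0.19224057  0.045     ]] [[ 0.65677878  0.10621674  0.03      ]
 [ 0.6576723  -0.10260049  0.03      ]]
[[ 0.63228514 -0.19132623  0.045     ]]
```

```bash
python3 -m creep '[{"dx":0,"dy":0,"dz":-0.03,"rx":0,"ry":0,"rz":0,"gripper":1},{"dx":0,"dy":-0.05,"dz":-0.04,"rx":0,"ry":0,"rz":0,"gripper":1},{"dx":0,"dy":-0.11,"dz":-0.04,"rx":0,"ry":0,"rz":0,"gripper":0.3},{"dx":0.05,"dy":-0.11,"dz":-0.02,"rx":0,"ry":-0.18,"rz":0,"gripper":0.3},{"dx":0.1,"dy":-0.11,"dz":0.01,"rx":0,"ry":-0.36,"rz":0,"gripper":0.3},{"dx":0.14,"dy":-0.11,"dz":0.04,"rx":0,"ry":-0.54,"rz":0,"gripper":0.3},{"dx":0.14,"dy":-0.11,"dz":0.074,"rx":0,"ry":-0.72,"rz":0,"gripper":0.3},{"dx":0.14,"dy":-0.11,"dz":0.074,"rx":0,"ry":-0.9,"rz":0,"gripper":0.3},{"dx":0.14,"dy":-0.11,"dz":0.074,"rx":0,"ry":-1.08,"rz":0,"gripper":0.3},{"dx":0.14,"dy":-0.11,"dz":0.074,"rx":0,"ry":-1.26,"rz":0,"gripper":0.3},{"dx":0.14,"dy":-0.11,"dz":0.074,"rx":0,"ry":-1.44,"rz":0,"gripper":0.3},{"dx":0.14,"dy":-0.11,"dz":0.074,"rx":0,"ry":-1.571,"rz":0,"gripper":0.3},{"dx":0.14,"dy":-0.11,"dz":0.074,"rx":0,"ry":-1.571,"rz":0,"gripper":0.3}]'
python3 - <<'E'
from h import *
plan(.583,-.235,.041,-.025)
p,d=read_camera('wrist'); cv2.imwrite('pics/w5.png',p[:,:,::-1])
p,d=read_camera('scene'); crop(p,235,130,160,130,5,'pics/s5.png')
E
```

```text
time: 5.28
tool_pos: [0.583, -0.2347, 0.151]
tool_rot: [-1.572, -0.002, -0.026]
contact_force: [-0.6, 0.2, 0.2]
opening: 0.0276
t 5.275 pos [ 0.583  -0.2347  0.151 ] rot [-1.5716 -0.0016 -0.0262] F [-0.6  0.2  0.2] open 0.0276
d [-0.0002  0.11   -0.0002] r [ 0.0008 -0.0012  0.0016]
```

View pics/w5.png

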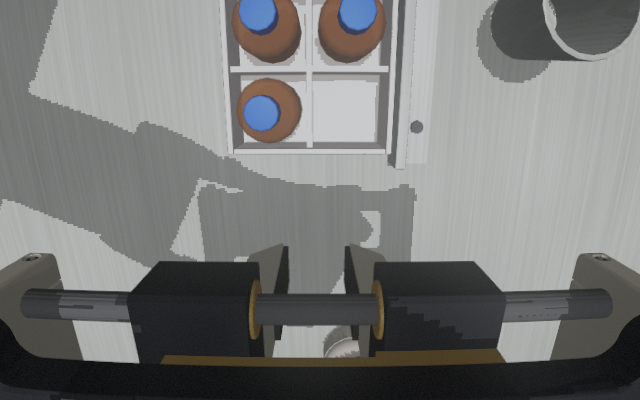

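View pics/s5.png

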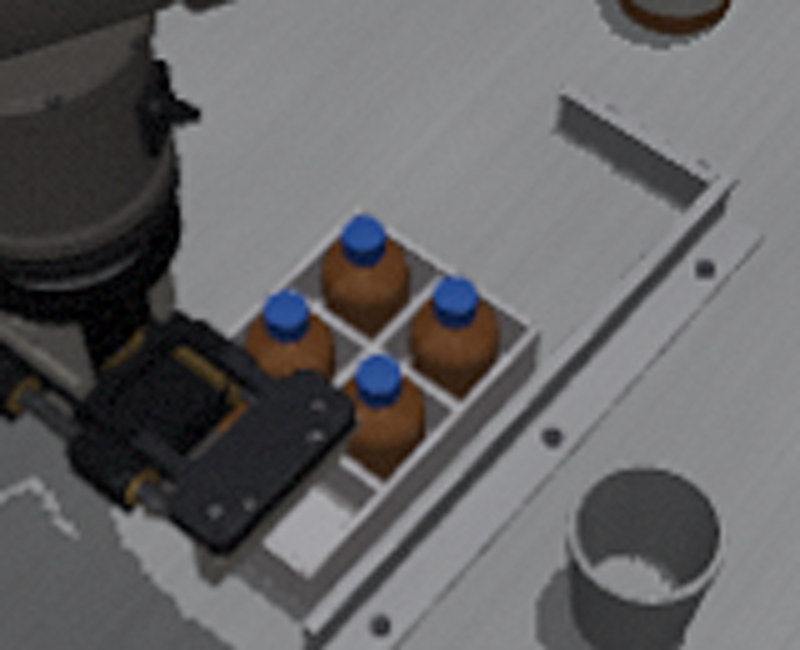

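```bash
python3 - <<'E'
from h import *
print(wray([(232,152),(392,152)],.045)); print(wray([(394,167),(404,0)],.03))
E
```

```text
[[ 0.52442278 -0.19124548  0.045     ]
 [ 0.63757814 -0.19440771  0.045     ]]
[[ 0.64267441 -0.20830248  0.03      ]
 [ 0.64661176 -0.09226648  0.03      ]]
```

```bash
python3 -m creep '[{"dx":0,"dy":0.06,"dz":0,"rx":0,"ry":0,"rz":0,"gripper":0.3},{"dx":0,"dy":0.11,"dz":0,"rx":0,"ry":0,"rz":0,"gripper":0.3},{"dx":0,"dy":0.11,"dz":0.014,"rx":0,"ry":0,"rz":0,"gripper":0.3},{"dx":0,"dy":0.11,"dz":0.024,"rx":0,"ry":0,"rz":0,"gripper":0.3},{"dx":0,"dy":0.11,"dz":0.032,"rx":0,"ry":0,"rz":0,"gripper":0.3},{"dx":0,"dy":0.11,"dz":0.040,"rx":0,"ry":0,"rz":0,"gripper":0.3},{"dx":0,"dy":0.11,"dz":0.048,"rx":0,"ry":0,"rz":0,"gripper":0.3},{"dx":0,"dy":0.11,"dz":0.056,"rx":0,"ry":0,"rz":0,"gripper":0.3},{"dx":0,"dy":0.11,"dz":0.064,"rx":0,"ry":0,"rz":0,"gripper":0.3},{"dx":0,"dy":0.11,"dz":0.072,"rx":0,"ry":0,"rz":0,"gripper":0.3},{"dx":0,"dy":0.11,"dz":0.080,"rx":0,"ry":0,"rz":0,"gripper":0.3}]'
python3 - <<'E'
from h import *
plan(.583,-.073,.041,-.025)
p,d=read_camera('wrist'); cv2.imwrite('pics/w6.png',p[:,:,::-1])
p,d=read_camera('scene'); crop(p,235,130,160,130,5,'pics/s6.png')
E
```

```text
time: 6.75
tool_pos: [0.5863, -0.156, 0.0435]
tool_rot: [-1.575, -0.006, -0.025]
contact_force: [-0.3, -6.2, 4.1]
opening: 0.0274
t 6.75 pos [ 0.5863 -0.156   0.0435] rot [-1.5747 -0.0055 -0.0251] F [-0.3 -6.2  4.1] open 0.0274
d [-0.0054  0.0022  0.0829] r [ 0.0039 -0.0001  0.0055]
```

View pics/w6.png

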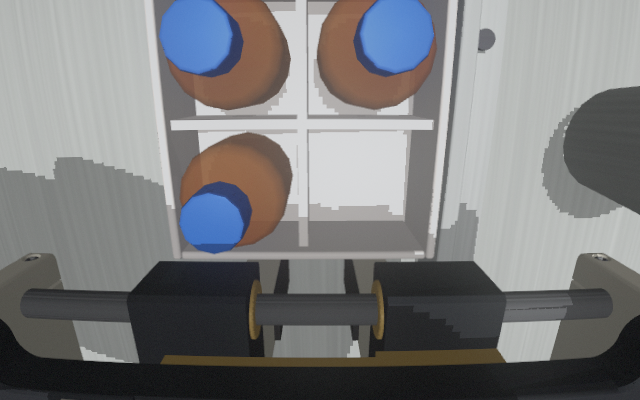

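View pics/s6.png

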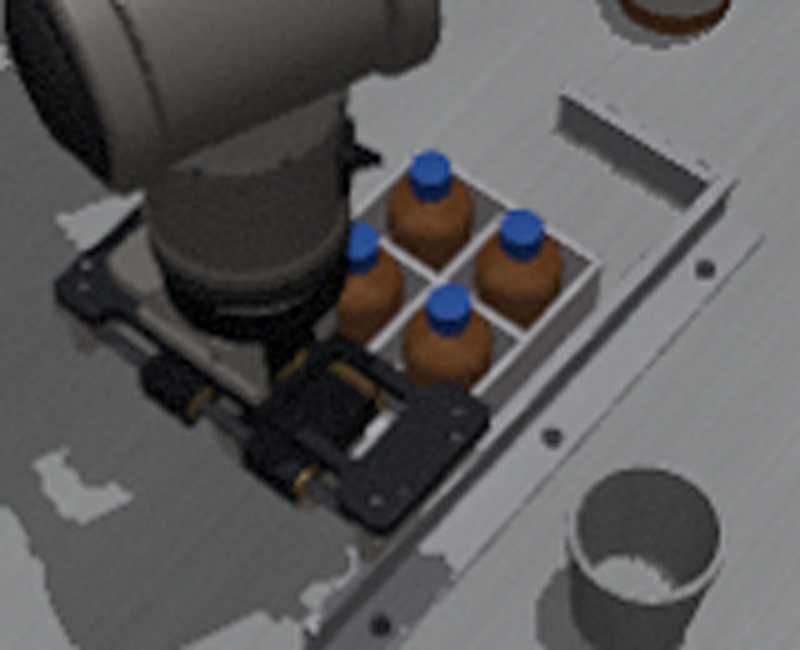

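```bash
python3 - <<'E'
from h import *
s=status.observe(); print({k:np.round(v,4) for k,v in s.items()})
print(wray([(178,257),(431,257)],.045)); print(wray([(440,250),(467,0)],.03))
c=get_calibration('scene'); print(ray(c,f([(600,262),(430,155)],235,130),.045))
p,d=read_camera('scene'); crop(p,235,130,100,110,7,'pics/s7.png')
E
```

```text
{'time': np.float64(6.85), 'qpos': array([-3.8450e-01,  6.9830e-01,  1.5214e+00, -5.0000e-04,  9.1670e-01,
       -3.5940e-01]), 'qvel': array([-0.0069,  0.0125,  0.0042,  0.0108,  0.0026, -0.0122]), 'joint_efforts': array([ 1.60420e+00, -5.33328e+01, -1.75121e+01,  4.34500e-01,
        5.54100e-01,  4.48000e-02]), 'tool_pos': array([ 0.586 , -0.1548,  0.0431]), 'tool_rot': array([-1.573 , -0.0046, -0.0248]), 'contact_force': array([-0.1575, -2.9341,  2.231 ]), 'torque': array([-0.3521, -0.2673, -0.0329]), 'opening': np.float64(0.0276)}
[[ 0.52541332 -0.14099425  0.045     ]
 [ 0.63681707 -0.14384768  0.045     ]]
[[ 0.64630625 -0.14771578  0.03      ]
 [ 0.65002631 -0.0378367   0.03      ]]
[[0.64285388 0.02290687 0.045     ]
 [0.53594134 0.02474896 0.045     ]]
```

View pics/s7.png

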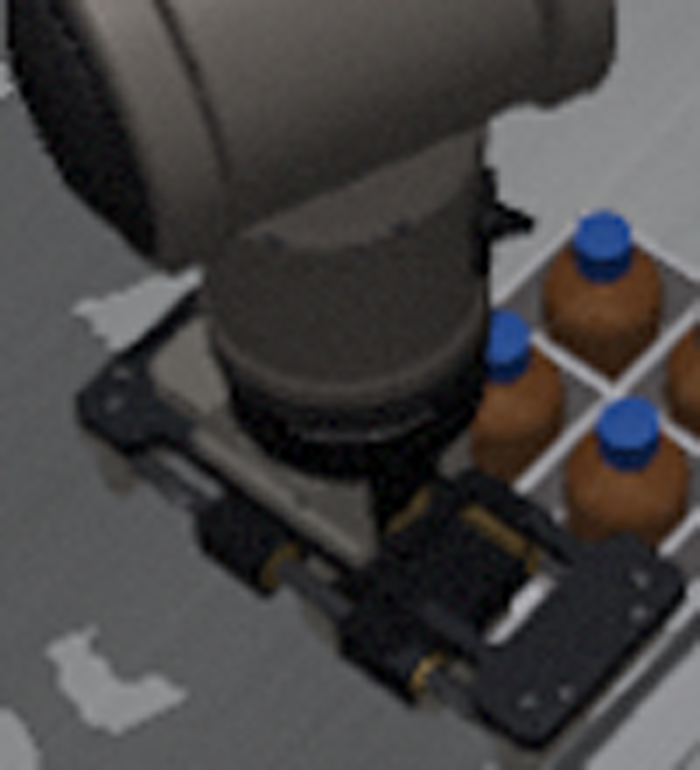

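```bash
python3 -m creep '[{"dx":0,"dy":0,"dz":0.008,"rx":0,"ry":0,"rz":0,"gripper":0.3},{"dx":0,"dy":0,"dz":0.016,"rx":0,"ry":0,"rz":0,"gripper":0.3},{"dx":0,"dy":0,"dz":0.024,"rx":0,"ry":0,"rz":0,"gripper":0.3},{"dx":0,"dy":0,"dz":0.032,"rx":0,"ry":0,"rz":0,"gripper":0.3},{"dx":0,"dy":0,"dz":0.040,"rx":0,"ry":0,"rz":0,"gripper":0.3},{"dx":0,"dy":0,"dz":0.048,"rx":0,"ry":0,"rz":0,"gripper":0.3},{"dx":0,"dy":0,"dz":0.056,"rx":0,"ry":0,"rz":0,"gripper":0.3},{"dx":0,"dy":0,"dz":0.064,"rx":0,"ry":0,"rz":0,"gripper":0.3},{"dx":0,"dy":0,"dz":0.070,"rx":0,"ry":0,"rz":0,"gripper":0.3}]'
python3 - <<'E'
from h import *
plan(.583,-.073,.041,-.025)
p,d=read_camera('wrist'); cv2.imwrite('pics/w8.png',p[:,:,::-1])
p,d=read_camera('scene'); crop(p,255,110,160,120,5,'pics/s8.png')
E
```

```text
time: 8.02
tool_pos: [0.5872, -0.0857, 0.0422]
tool_rot: [-1.573, -0.003, -0.025]
contact_force: [-0.1, -7.2, 5.3]
opening: 0.0275
t 8.025 pos [ 0.5872 -0.0857  0.0422] rot [-1.5731 -0.0029 -0.025 ] F [-0.1 -7.2  5.3] open 0.0275
d [-0.0045  0.0011  0.0126] r [ 0.0023 -0.      0.0029]
```

View pics/w8.png

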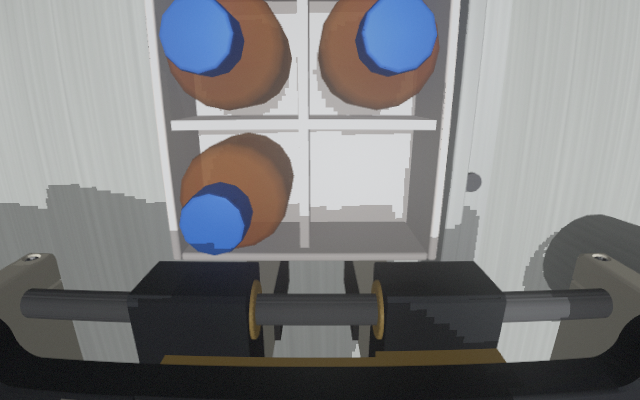

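View pics/s8.png

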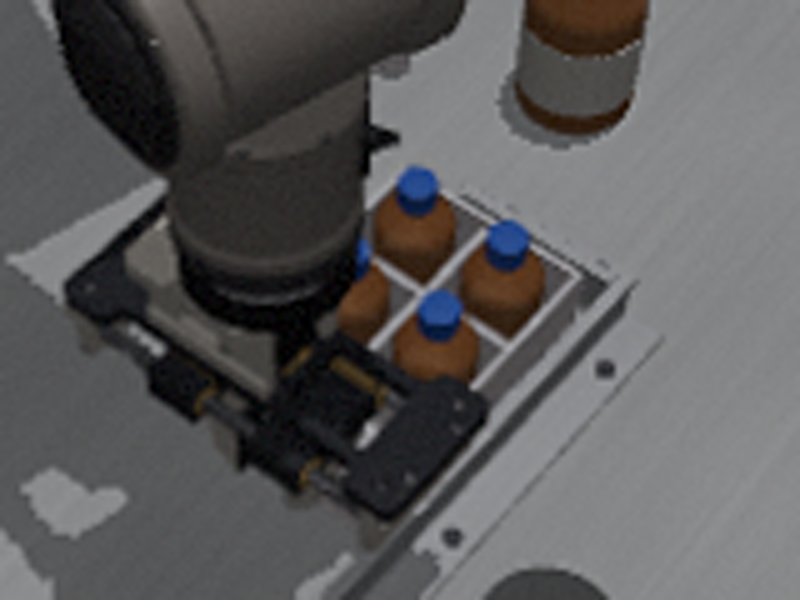

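```bash
python3 -m creep '[{"dx":0,"dy":0,"dz":0.003,"rx":0,"ry":0,"rz":0,"gripper":0.3},{"dx":0,"dy":0,"dz":0.006,"rx":0,"ry":0,"rz":0,"gripper":0.3},{"dx":0,"dy":0,"dz":0.009,"rx":0,"ry":0,"rz":0,"gripper":0.3},{"dx":0,"dy":0,"dz":0.009,"rx":0,"ry":0,"rz":0,"gripper":0.3}]'
python3 -m creep '[{"dx":0,"dy":0,"dz":0.0015,"rx":0,"ry":0,"rz":0,"gripper":0.3},{"dx":0,"dy":0,"dz":0.003,"rx":0,"ry":0,"rz":0,"gripper":0.3},{"dx":0,"dy":0,"dz":0.003,"rx":0,"ry":0,"rz":0,"gripper":0.3}]'
python3 - <<'E'
from h import *
plan(.583,-.073,.041,-.025)
p,d=read_camera('wrist'); cv2.imwrite('pics/w9.png',p[:,:,::-1])
p,d=read_camera('scene'); crop(p,255,110,160,120,5,'pics/s9.png')
E
```

```text
time: 8.62
tool_pos: [0.5872, -0.0764, 0.0417]
tool_rot: [-1.572, -0.002, -0.025]
contact_force: [0.7, -5.6, 4.1]
opening: 0.0271
time: 9.0
tool_pos: [0.5872, -0.0736, 0.0416]
tool_rot: [-1.572, -0.002, -0.025]
contact_force: [0.1, -5.6, 4.4]
opening: 0.0277
t 9.0 pos [ 0.5872 -0.0736  0.0416] rot [-1.5722 -0.0018 -0.0252] F [ 0.1 -5.6  4.4] open 0.0277
d [-0.0042  0.0006  0.0005] r [ 0.0014 -0.0002  0.0018]
```

View pics/s9.png

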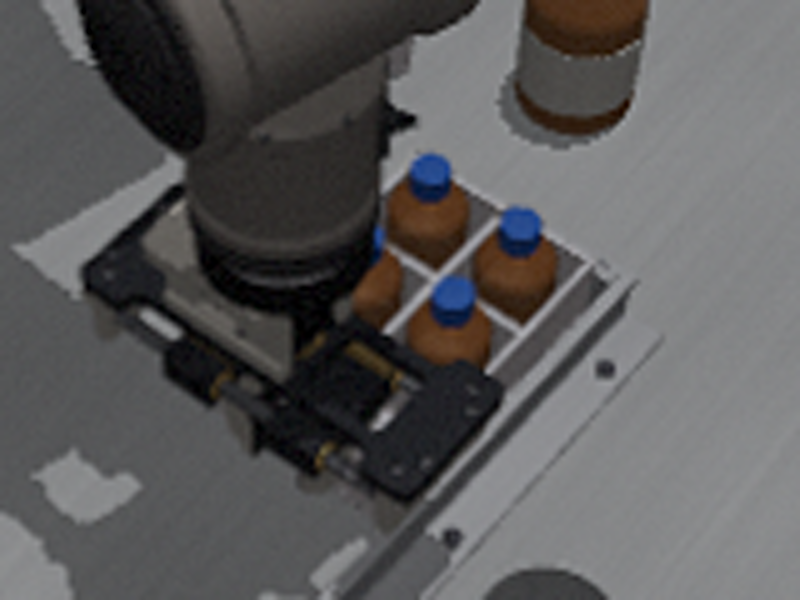

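Still only sliding friction; the short rail is not reached yet. I'll push on in 1.5 mm steps.

```bash
python3 -m creep '[{"dx":0,"dy":0,"dz":0.0015,"rx":0,"ry":0,"rz":0,"gripper":0.3},{"dx":0,"dy":0,"dz":0.003,"rx":0,"ry":0,"rz":0,"gripper":0.3},{"dx":0,"dy":0,"dz":0.003,"rx":0,"ry":0,"rz":0,"gripper":0.3}]'
python3 -m creep '[{"dx":0,"dy":0,"dz":0.0015,"rx":0,"ry":0,"rz":0,"gripper":0.3},{"dx":0,"dy":0,"dz":0.003,"rx":0,"ry":0,"rz":0,"gripper":0.3},{"dx":0,"dy":0,"dz":0.003,"rx":0,"ry":0,"rz":0,"gripper":0.3}]'
python3 - <<'E'
from h import *
plan(.583,-.073,.041,-.025)
p,d=read_camera('wrist'); cv2.imwrite('pics/w10.png',p[:,:,::-1])
p,d=read_camera('scene'); crop(p,255,110,160,120,5,'pics/s10.png')
E
```

```text
time: 9.48
tool_pos: [0.5871, -0.0712, 0.0416]
tool_rot: [-1.573, -0.002, -0.025]
contact_force: [-0.8, -8.7, 4.8]
opening: 0.0276
time: 9.85
tool_pos: [0.587, -0.071, 0.0417]
tool_rot: [-1.577, -0.001, -0.025]
contact_force: [-2.3, -20.6, 4.0]
opening: 0.0275
t 9.85 pos [ 0.587  -0.071   0.0417] rot [-1.5767e+00 -1.4000e-03 -2.5300e-02] F [ -2.3 -20.6   4. ] open 0.0275
d [-0.0039  0.0007 -0.0021] r [ 0.0059 -0.0003  0.0014]
```

View pics/s10.png

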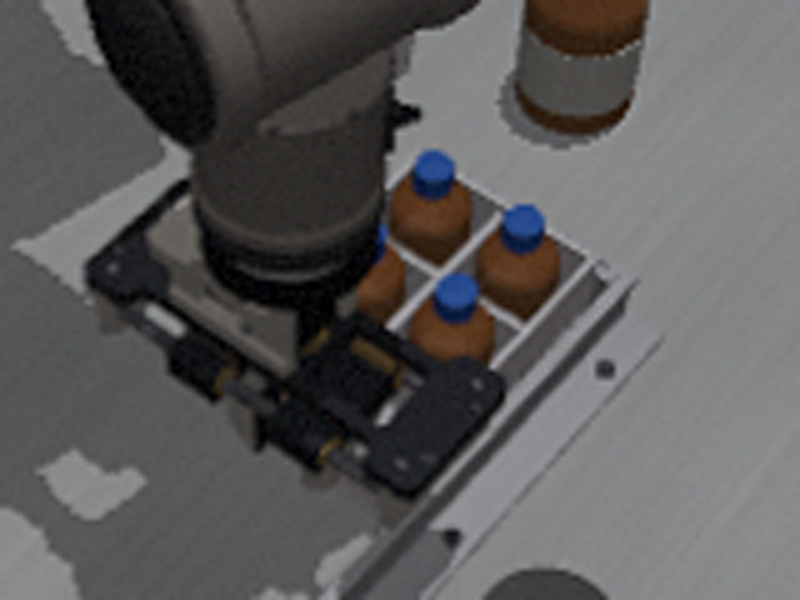

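View pics/w10.png

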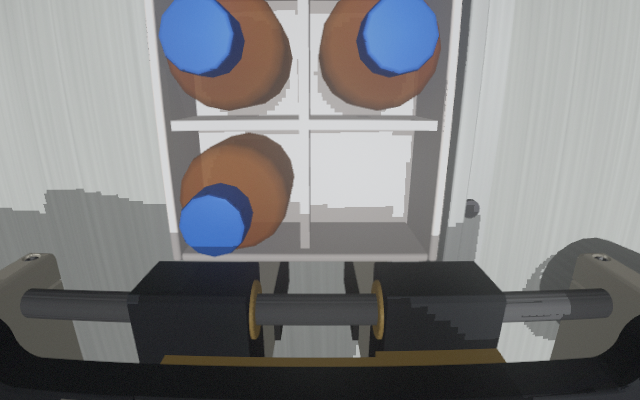

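```bash
python3 -m creep '[{"dx":0,"dy":0,"dz":-0.03,"rx":0,"ry":0,"rz":0,"gripper":0.3},{"dx":0,"dy":-0.05,"dz":-0.035,"rx":0,"ry":0,"rz":0,"gripper":0.3},{"dx":0,"dy":-0.11,"dz":-0.035,"rx":0,"ry":0,"rz":0,"gripper":0.3},{"dx":-0.03,"dy":-0.12,"dz":-0.01,"rx":0,"ry":0.18,"rz":0,"gripper":0.3},{"dx":-0.06,"dy":-0.12,"dz":0.02,"rx":0,"ry":0.36,"rz":0,"gripper":0.3},{"dx":-0.09,"dy":-0.12,"dz":0.05,"rx":0,"ry":0.54,"rz":0,"gripper":0.3},{"dx":-0.124,"dy":-0.12,"dz":0.088,"rx":0,"ry":0.72,"rz":0,"gripper":0.6},{"dx":-0.124,"dy":-0.12,"dz":0.088,"rx":0,"ry":0.9,"rz":0,"gripper":1},{"dx":-0.124,"dy":-0.12,"dz":0.088,"rx":0,"ry":1.08,"rz":0,"gripper":1},{"dx":-0.124,"dy":-0.12,"dz":0.088,"rx":0,"ry":1.26,"rz":0,"gripper":1},{"dx":-0.124,"dy":-0.12,"dz":0.088,"rx":0,"ry":1.44,"rz":0,"gripper":1},{"dx":-0.124,"dy":-0.12,"dz":0.088,"rx":0,"ry":1.571,"rz":0,"gripper":1},{"dx":-0.124,"dy":-0.12,"dz":0.088,"rx":0,"ry":1.571,"rz":0,"gripper":1}]'
python3 - <<'E'
from h import *
plan(.465,.02,.041,-1.596)
p,d=read_camera('wrist'); cv2.imwrite('pics/w11.png',p[:,:,::-1])
p,d=read_camera('scene'); crop(p,255,110,160,120,5,'pics/s11.png')
E
```

```text
time: 11.58
tool_pos: [0.4644, 0.0249, 0.1606]
tool_rot: [-1.572, 0.001, -1.595]
contact_force: [-0.4, -0.6, -0.5]
opening: 0.0907
t 11.575 pos [0.4644 0.0249 0.1606] rot [-1.5718e+00  7.0000e-04 -1.5948e+00] F [-0.4 -0.6 -0.5] open 0.0907
d [0.005  0.1196 0.0008] r [ 0.001   0.0012 -0.0007]
```

View pics/w11.png

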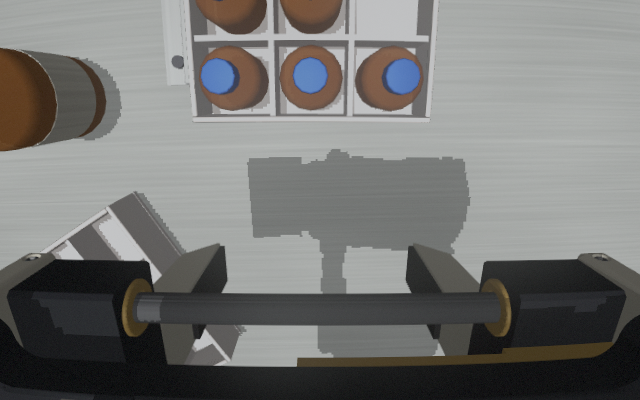

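View pics/s11.png

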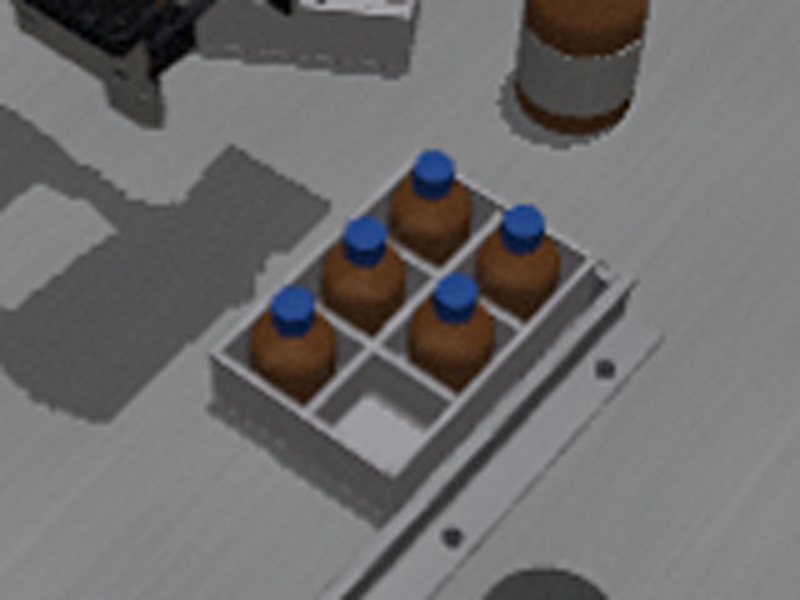

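```bash
python3 - <<'E'
from h import *
print(ray(get_calibration('top'),[(211,253),(244,316),(200,339),(167,277)],.045))
print(wray([(195,120),(429,120)],.045))
E
```

```text
[[0.46238661 0.18166271 0.045     ]
 [0.31822858 0.10135449 0.045     ]
 [0.27080227 0.19943948 0.045     ]
 [0.40938496 0.28162276 0.045     ]]
[[ 0.53012426  0.11073172  0.045     ]
 [ 0.52628477 -0.05800451  0.045     ]]
```

```bash
python3 -m creep '[{"dx":0,"dy":0.06,"dz":0.02,"rx":0,"ry":0,"rz":0,"gripper":1},{"dx":0,"dy":0.119,"dz":0.03,"rx":0,"ry":0,"rz":0,"gripper":1},{"dx":0,"dy":0.119,"dz":0.035,"rx":0,"ry":0,"rz":0,"gripper":1},{"dx":0,"dy":0.119,"dz":0.035,"rx":0,"ry":0,"rz":0,"gripper":1},{"dx":0,"dy":0.119,"dz":0.045,"rx":0,"ry":0,"rz":0,"gripper":1},{"dx":0,"dy":0.119,"dz":0.05,"rx":0,"ry":0,"rz":0,"gripper":1},{"dx":0,"dy":0.119,"dz":0.053,"rx":0,"ry":0,"rz":0,"gripper":1},{"dx":0,"dy":0.119,"dz":0.056,"rx":0,"ry":0,"rz":0,"gripper":1},{"dx":0,"dy":0.119,"dz":0.059,"rx":0,"ry":0,"rz":0,"gripper":1},{"dx":0,"dy":0.119,"dz":0.059,"rx":0,"ry":0,"rz":0,"gripper":1}]'
python3 - <<'E'
from h import *
plan(.465,.02,.041,-1.596)
p,d=read_camera('wrist'); cv2.imwrite('pics/w12.png',p[:,:,::-1])
E
```

```text
time: 12.92
tool_pos: [0.523, 0.023, 0.0428]
tool_rot: [-1.572, -0.0, -1.596]
contact_force: [-5.8, -0.8, 2.8]
opening: 0.0918
t 12.925 pos [0.523  0.023  0.0428] rot [-1.5723e+00 -2.0000e-04 -1.5957e+00] F [-5.8 -0.8  2.8] open 0.0918
d [ 0.0044  0.0019 -0.0579] r [0.0015 0.0003 0.0002]
```

View pics/w12.png

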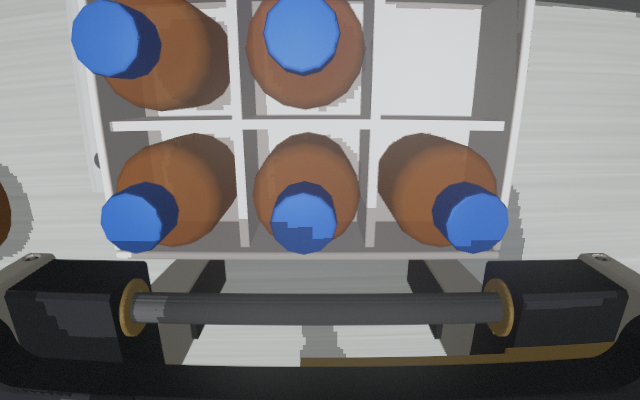

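```bash
for i in 1; do python3 -m creep '[{"dx":0,"dy":0,"dz":0.0015,"rx":0,"ry":0,"rz":0,"gripper":1},{"dx":0,"dy":0,"dz":0.003,"rx":0,"ry":0,"rz":0,"gripper":1},{"dx":0,"dy":0,"dz":0.003,"rx":0,"ry":0,"rz":0,"gripper":1}]'; done
python3 -m creep '[{"dx":0,"dy":0,"dz":0.0015,"rx":0,"ry":0,"rz":0,"gripper":1},{"dx":0,"dy":0,"dz":0.003,"rx":0,"ry":0,"rz":0,"gripper":1},{"dx":0,"dy":0,"dz":0.003,"rx":0,"ry":0,"rz":0,"gripper":1}]'
```

```text
time: 13.35
tool_pos: [0.5237, 0.0231, 0.0427]
tool_rot: [-1.577, -0.0, -1.596]
contact_force: [-11.9, -0.8, 8.4]
opening: 0.0919
time: 13.72
tool_pos: [0.5239, 0.0231, 0.0426]
tool_rot: [-1.584, 0.0, -1.596]
contact_force: [-22.2, -2.4, 16.9]
opening: 0.0918
```

```bash
python3 - <<'E'
from h import *
p,d=read_camera('scene'); crop(p,255,110,160,120,5,'pics/s13.png')
p,d=read_camera('top'); crop(p,225,150,160,120,5,'pics/t13.png')
E
```

```text
(no output)
```

View pics/s13.png

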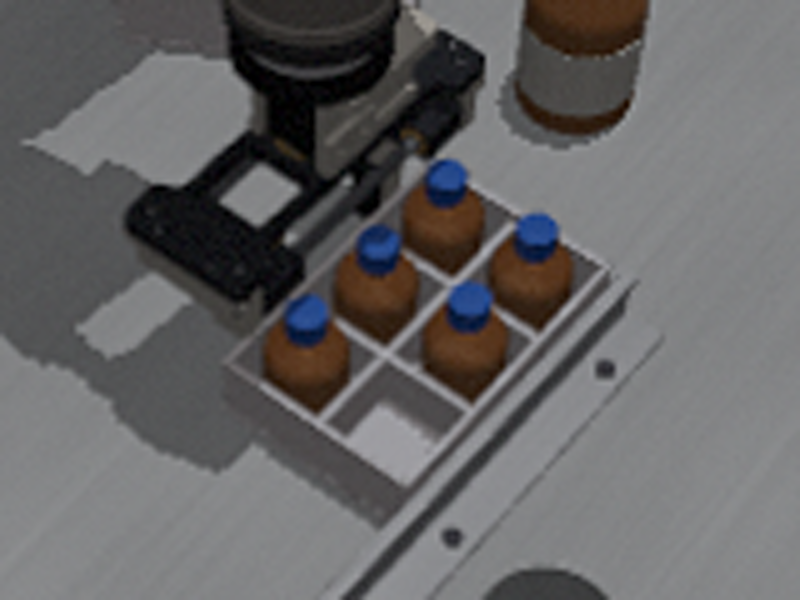

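View pics/t13.png

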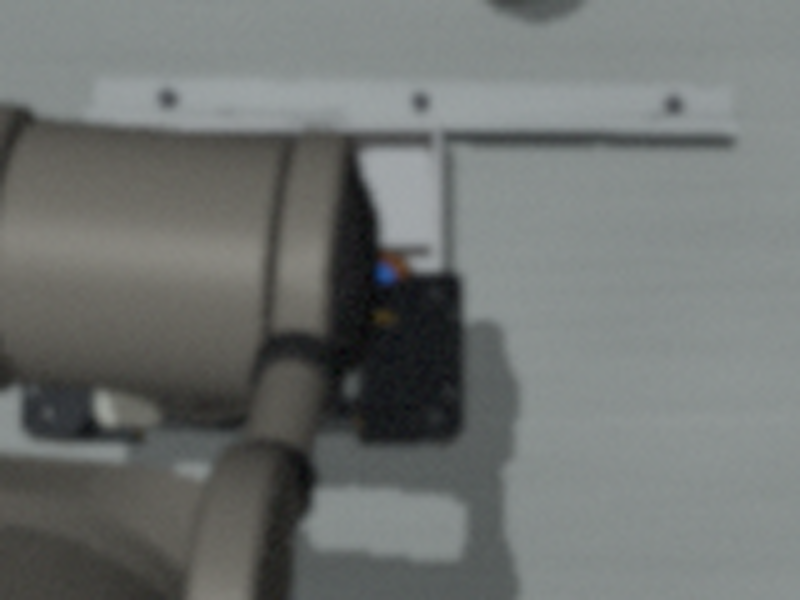

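```bash
python3 -m creep '[{"dx":0,"dy":0,"dz":-0.01,"rx":0,"ry":0,"rz":0,"gripper":1},{"dx":0,"dy":0,"dz":-0.04,"rx":0,"ry":0,"rz":0,"gripper":1},{"dx":0,"dy":-0.05,"dz":-0.05,"rx":0,"ry":0,"rz":0,"gripper":1},{"dx":0,"dy":-0.11,"dz":-0.06,"rx":0,"ry":0,"rz":0,"gripper":1},{"dx":0,"dy":-0.12,"dz":-0.06,"rx":0,"ry":0,"rz":0,"gripper":1},{"dx":0,"dy":-0.12,"dz":-0.06,"rx":0,"ry":0,"rz":0,"gripper":1}]'
python3 - <<'E'
from h import *
plan(.465,.02,.041,-1.596)
p,d=read_camera('wrist'); cv2.imwrite('pics/w14.png',p[:,:,::-1])
p,d=read_camera('scene'); crop(p,270,120,120,100,6,'pics/s14.png')
p,d=read_camera('top'); crop(p,225,150,120,90,6,'pics/t14.png')
E
```

```text
time: 14.58
tool_pos: [0.4706, 0.0244, 0.1628]
tool_rot: [-1.567, -0.0, -1.596]
contact_force: [0.2, -0.1, -1.6]
opening: 0.0913
t 14.575 pos [0.4706 0.0244 0.1628] rot [-1.5673e+00 -4.0000e-04 -1.5959e+00] F [ 0.2 -0.1 -1.6] open 0.0913
d [ 0.0045  0.1218 -0.0059] r [-0.0035  0.0002  0.0004]
```

View pics/w14.png

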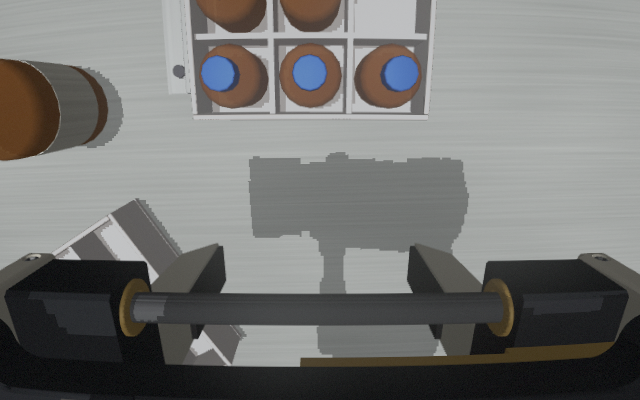

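View pics/s14.png

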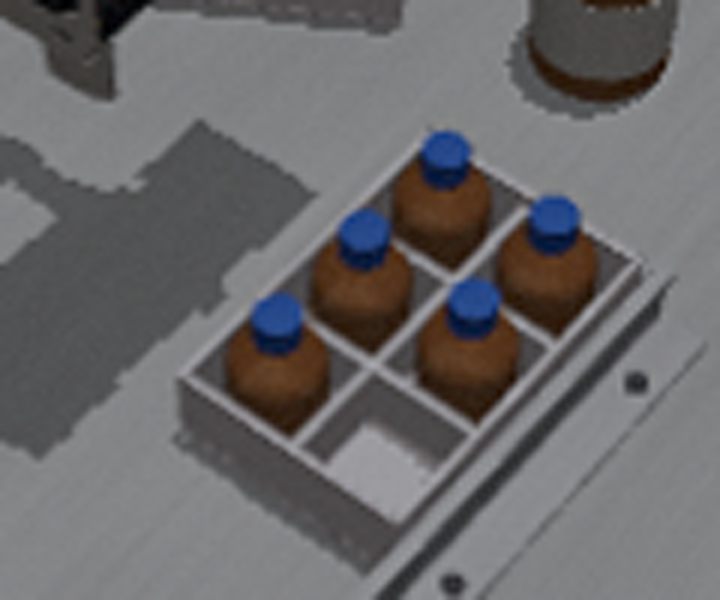

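View pics/t14.png

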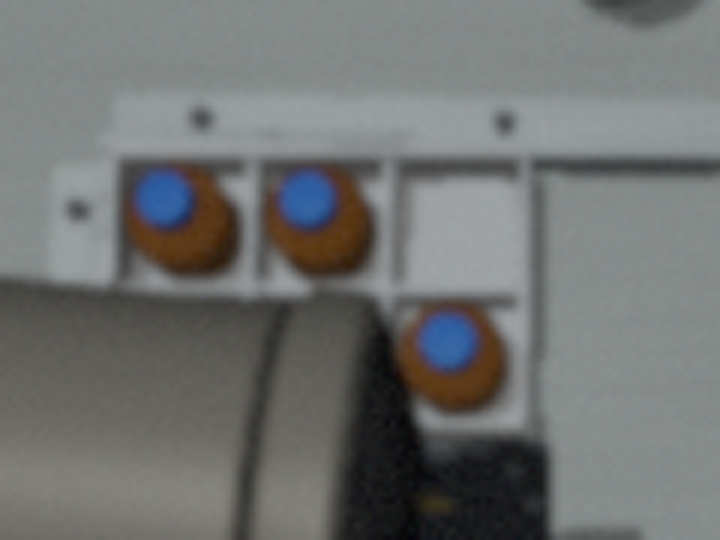

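```bash
python3 -m creep '[{"dx":0,"dy":-0.06,"dz":0.02,"rx":0,"ry":0,"rz":0,"gripper":1},{"dx":0,"dy":-0.11,"dz":0.05,"rx":0,"ry":0,"rz":0,"gripper":1},{"dx":0,"dy":-0.11,"dz":0.09,"rx":0,"ry":0,"rz":0,"gripper":1},{"dx":0,"dy":-0.11,"dz":0.09,"rx":0,"ry":0,"rz":0,"gripper":1},{"dx":0,"dy":-0.11,"dz":0.09,"rx":0,"ry":0,"rz":0,"gripper":1}]'
python3 - <<'E'
from h import *
plan(.465,.02,.041,-1.596)
p,d=read_camera('wrist'); cv2.imwrite('pics/w15.png',p[:,:,::-1]); crop(p,200,0,260,180,3,'pics/w15c.png')
E
```

```text
time: 15.35
tool_pos: [0.5589, 0.0222, 0.2697]
tool_rot: [-1.575, 0.0, -1.596]
contact_force: [-0.3, -0.1, -1.0]
opening: 0.0916
t 15.35 pos [0.5589 0.0222 0.2697] rot [-1.5752e+00  2.0000e-04 -1.5959e+00] F [-0.3 -0.1 -1. ] open 0.0916
d [ 0.0047  0.2291 -0.0928] r [ 0.0044  0.0001 -0.0002]
```

View pics/w15.png

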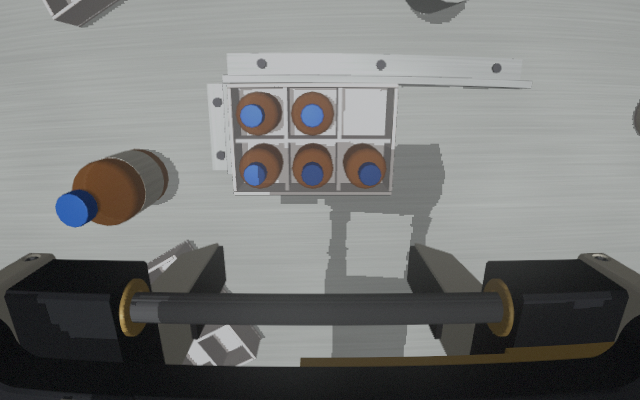

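View pics/w15c.png

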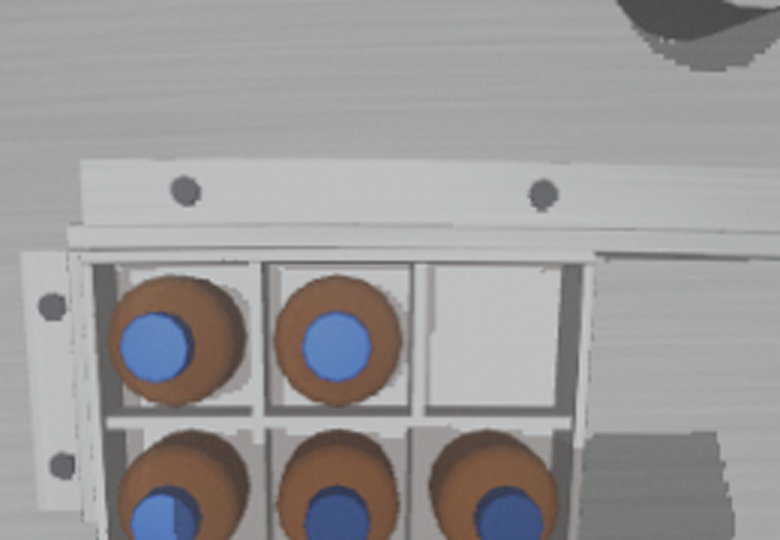

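```bash
python3 - <<'E'
from h import *
p=cv2.imread('pics/w15.png')[:,:,::-1]
crop(p,205,65,60,60,10,'pics/wa.png'); crop(p,370,65,80,55,10,'pics/wb.png')
E
```

```text
(no output)
```

View pics/wa.png

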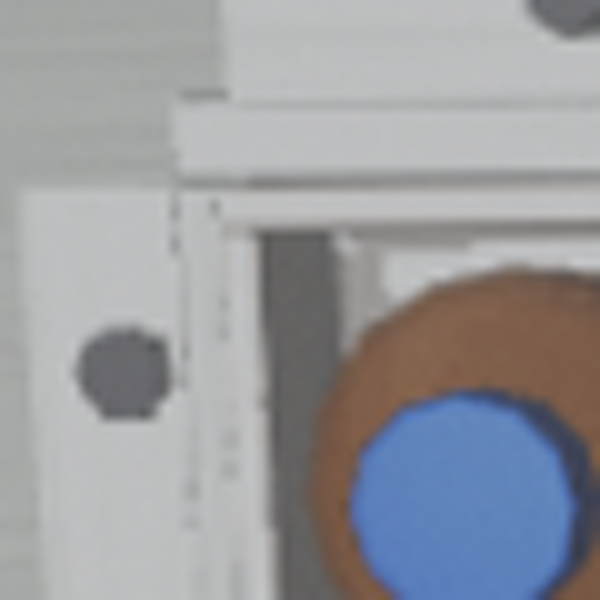

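View pics/wb.png

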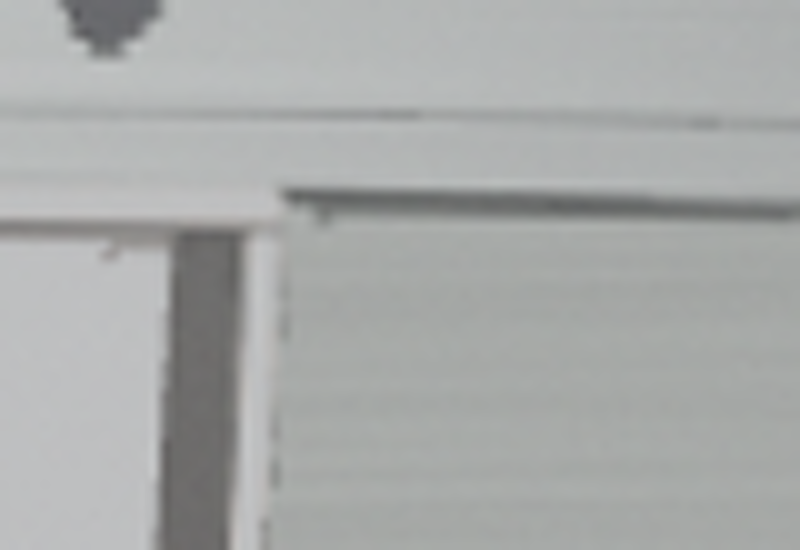

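```bash
python3 - <<'E'
from h import *
# rim corners +x+y, +x-y ; rail outer-short edge, long rail inner edge far right
r=wray(f([(222,188),(232,560)],205,65,10),.045); r2=wray(f([(285,186)],370,65,10),.045)
so=wray(f([(178,200),(196,560)],205,65,10),.03); li=wray(f([(290,188),(795,203)],370,65,10),.03)
li0=wray(f([(180,98),(560,98)],205,65,10),.03)
near=wray([(236,193),(391,193)],.045)
print('rim +y side',r,'\nrim +x-y',r2,'\nshort outer',so,'\nlong inner',li,'\nlong outer',li0,'\nnear',near)
ang=lambda a,b:np.arctan2(*(a-b)[[0,1]])
print('rail ang',ang(li[0],li[1]),'rim',ang(r[0],r2[0]),ang(near[0],near[1]))
u=np.array([-0.025,0]) 
ps=-.025; X=np.array([np.cos(ps),np.sin(ps)]);Y=np.array([-np.sin(ps),np.cos(ps)])
print('gap short mm',1e3*((so[:,:2]@Y).mean()-8e-3-(r[:,:2]@Y).mean()),'gap long mm',1e3*((li[0,:2]-r2[0,:2])@X))
E
```

```text
rim +y side [[0.65260164 0.1091151  0.045     ]
 [0.61598508 0.11134391 0.045     ]] 
rim +x-y [[ 0.64841558 -0.06186975  0.045     ]] 
short outer [[0.6521343  0.11748878 0.03      ]
 [0.61517226 0.11895889 0.03      ]] 
long inner [[ 0.64859012 -0.06576418  0.03      ]
 [ 0.64664236 -0.11930482  0.03      ]] 
long outer [[0.66229246 0.116373   0.03      ]
 [0.66081246 0.07689629 0.03      ]] 
near [[ 0.53876716  0.10964284  0.045     ]
 [ 0.53455002 -0.05848169  0.045     ]]
rail ang 0.03636305813417194 rim 0.024477152660623395 0.025078149010727194
gap short mm -0.024166159145272426 gap long mm 0.2718343750174031
```

```bash
python3 - <<'E'
from h import *
s=status.observe(); print(s['time'],s['qvel'].round(3),s['tool_pos'],s['contact_force'])
p,d=read_camera('scene'); cv2.imwrite('pics/s16.png',p[:,:,::-1])
E
python3 -m creep '[{"dx":0,"dy":0,"dz":0,"rx":0,"ry":0,"rz":0,"gripper":1},{"dx":0,"dy":0,"dz":0,"rx":0,"ry":0,"rz":0,"gripper":1}]'
```

```text
15.4 [ 0.001 -0.018 -0.004  0.001 -0.    -0.   ] [0.55878    0.02224036 0.27013345] [-0.5200751  -0.63911709  0.04566295]
time: 15.7
tool_pos: [0.5596, 0.0222, 0.2719]
tool_rot: [-1.571, -0.0, -1.596]
contact_force: [0.4, -1.2, -0.0]
opening: 0.0919
```

View pics/s16.png

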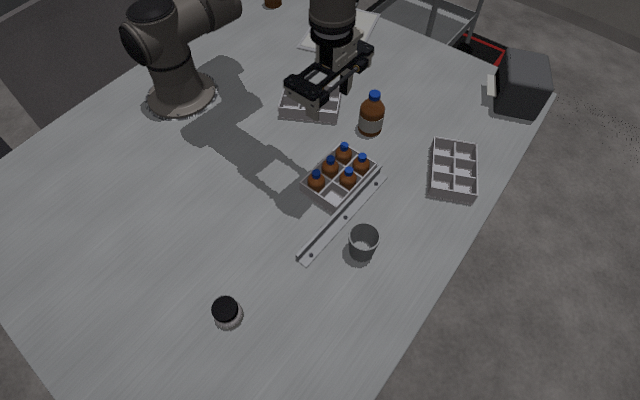

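The scene view shows the carrier in the corner around (340,175) with its five bottles upright. The big bottle (371,113), beaker (363,241) and jar (226,310) are where they started, and the hand is well clear.

```bash
python3 -c "
from cell import robot
print(robot.hand_in())"
```

```text
the job is handed in; nothing more can be done
None
```

The carrier is in the corner against both rails, and I handed the job in at about 15.7 s; no verdict was reported. I turned it square by pushing its robot-side face with the open fingers. Then I pushed it along the long rail into the short one (about 21 N at contact), and finally sideways onto the long rail (about 22 N at contact).

**Final position:** ray measurements from the last wrist picture give gaps of about 0 mm to the short rail and 0.3 mm to the long one.

**Squareness:** the carrier edges lie at about 0.025 rad in the world. The long rail came out at 0.036 rad from one short visible stretch in that picture, and at about 0.017 and 0.034 rad from the two starting views. The difference from the carrier is about 0.01 rad, inside the 0.04 limit.

**Surroundings:** the five small bottles stand upright, and the big bottle, beaker and jar look unmoved. I judged this by eye in the last pictures rather than measuring it. The hand finished about 0.27 m above the bench with no contact force beyond sensor noise.

**Disagreements:**
- The two fixed cameras differed by about 4 mm on absolute positions, so I relied on the contact forces and the final close-up for flushness.
- The pushes also showed upward forces on the tool, mostly 3 to 5 N but up to about 17 N in the final press. I took these as finger friction on the wall. Nothing in the pictures showed the hand touching a small bottle.

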